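Dry-fit a small stand for gluing, with prop, rail and weight

TASK

Set up the dry fit of the little stand on the live-edge slab: stand the dark walnut post upright on the blue tape mark and the pale maple post on the yellow tape mark, and the red prop block midway between the two posts, all square to the slab. Then lay the black rail across the tops of both posts, centred over and lined up with the slab, and finally set the steel weight, knob up, on the middle of the rail. Leave the roll of blue tape and the orange-handled square where they lie.

Things in the scene. Friction and masses are not known exactly. Their poses are not given: they have to be found in the camera images.
- slab: Base slab of pale wood with wavy dark bark long edges (up to 10 mm wider, look only), fixed to the bench; flat top 100 x 270 mm, 20 mm high. Origin: centre of its underside; z up, long side along its own y. Its position varies and it is turned by up to about 20 degrees. The tape marks lie on its top.
- blue_mark: Blue square of tape, 52 x 52 mm, 0.8 mm thin, not felt by what stands on it (things stand on the slab's top, 20 mm above the bench). On the slab's centre line, 80 mm from its centre towards one end or the other (which end varies), square to the slab. Origin: centre of the mark, on the slab's top.
- yellow_mark: Yellow square of tape, as the blue one, 80 mm from the slab's centre towards the other end. Origin: centre of the mark, on the slab's top.
- walnut_post: Dark brown square wooden post, 40 x 40 mm, 70 mm tall, loose, standing on the bench. Origin: centre of its underside; z up, x and y square to its sides. About 80 g.
- maple_post: Pale cream square wooden post, 40 x 40 mm, 70 mm tall, loose, standing on the bench. Origin: centre of its underside; z up, x and y square to its sides. About 80 g.
- prop: Red square prop block, 40 x 40 mm, 68 mm tall (2 mm lower than the posts, so that the rail clears it), loose, standing on the bench. Its place is the middle of the slab. Origin: centre of its underside; z up, x and y square to its sides. About 80 g.
- rail: Flat black wooden rail, 50 mm wide (its own x), 230 mm long (its own y), 18 mm thick, loose, lying flat on the bench. Origin: centre of its underside, z up. About 140 g.
- weight: Round steel weight, loose, standing on the bench: base 56 mm in diameter and 30 mm high, on it a dark knob 26 mm in diameter and 30 mm high (60 mm in all). Origin: centre of its underside, z up. About 0.65 kg; lift it by the knob.
- tape_roll: Bystander, not to be disturbed: roll of blue tape lying flat, 110 mm outside, 78 mm inside diameter, 25 mm high. Origin: centre of its underside.
- square: Bystander, not to be disturbed: workshop square lying flat, orange handle 28 x 115 x 20 mm (long along its own y) with a steel blade 26 mm wide reaching 160 mm from the handle's middle along its own x. Origin: underside of the handle's centre.
Mind the look-alikes: they are no part of the job. There is more than one size of the rail; the one meant has the size given above.

How it is judged:
By the outcome, as a careful person would: the job done as asked, in the order asked, and still so for the second after the job is handed in, with the robot touching nothing.
It also fails if it takes over 134 s, if anything falls off the work surface, if the arm or the gripper's body presses on something with over 40 N, if the wrist force passes 120 N, or if a joint passes its speed limit or range.

ROBOT

A 6-joint arm with a two-finger parallel gripper is mounted at the origin on the work surface. World frame = base frame: x ahead of the robot, y to its left, z up, the work surface at z = 0. Lengths are in m, angles in rad, forces in N, time in s.
With the tool pointing down it reaches from about 0.275 to 0.725 m from the base axis. Payload 5.6 kg.
Tool frame: the origin (TCP) lies at the very end of the fingers, on their centre line; the grasp point (between the pads) lies 19 mm behind it; z points along the fingers, y is the line along which they close (so a half turn about z gives the same grasp; the last joint's range is limited). The gripper opens to 85 mm and grips with 20 to 120 N. Pads are 22 mm wide; open, the fingers measure 114 mm over their backs; the gripper's body (76 mm by 85 mm) begins 54 mm behind the grasp point. The pads swing forward as they close: fully open they stand 13 mm farther back than shut.
Start: joints at [0.285, 0.255, 0.108, 0, -1.424, -0.285], TCP at [0.55, 0, 0.231] pointing down, gripper open.
Joint ranges: [-2.95, 2.95], [-1.21, 1.97], [-1.09, 1.5], [-2.87, 1.71], [-2.94, -0.07], [-3.05, 3.05]. Speed limits (rad/s): [2.57, 2.57, 3.14, 3.14, 3.14, 3.14].

INTERFACE

Orientations are given as a 3x3 rotation matrix whose columns are the frame's x, y, z axes.
In Python, from station import manip gives the robot as it stands.
- The arm moves only by the tool arm_command, never from a script. Its argument "moves" is a list of rows, each a list of 7 numbers: the shift along the world's x, y, z in mm, then the turn, a rotation vector about the world's x, y, z in degrees, then the closure, from -1 (fully open) to 1 (shut). In form: [[dx, dy, dz, rx, ry, rz, jaw], ...]. A call has 1 to 10 rows; each row shifts and turns the commanded pose from where the row before left it; what a row does not reach is not made up. A row lasts 1/12 s, in which the tool goes at most 41.7 mm and 7.16 degrees, less where a joint would pass 70% of its speed; a pose out of reach is approached as far as the arm can. A call with a gripper value outside its range is refused whole. The fingers move at their own pace and stop on an object; "grip_force" is the grip in N (left out, the last holds). Time passes only in rows, so rows that do not move let the fingers close. It gives the time, the measured TCP pose, the force, the opening and the grip force at its end, in the units of the state.
- manip.get_obs(): the state, without advancing time (a new reading comes with each control period).
- manip.capture(name): name is "scene" or "side" or "wrist"; returns the picture (480x640x3 uint8, blue, green, red); there is no depth.
- manip.camera_model(name): a dict with "fx", "fy", "cx", "cy" (pixels), "cam_to_world" (4x4, takes a point from camera to world coordinates); the wrist camera has in their place "mount" (4x4, takes a point from camera to tool coordinates, whose origin is the TCP and whose axes are the flange's). Camera axes: x right, y down, z forward; pixel columns grow to the right and rows downward; lengths in m; the calibration is good to about 2 mm. A picture is of the moment at which its call begins: read the wrist's pose just before it. camera_model takes no time and is no camera call.
- manip.close_job(): hands the job in; it is judged then, once.
The state is a dict: "t": time; "joints": joint angles; "qvel": joint speeds; "tau": joint torques, N m; "ee_pos": TCP position; "tcp_rot": TCP orientation; "wrist_force": force on the tool from outside, world axes, zero at the start; "wrist_torque": the same for the moment, N m; "grip_width": finger opening in m; "grasp_force": force on a finger pad.
Only numpy, scipy, OpenCV 4.12 (cv2) and the standard library are available. Lean on these libraries where they do the work, as an engineer would, in place of code of your own. Each camera call takes 0.05 s, during which the arm holds its last target. There are 200 camera calls.

## Working session

There is one attempt and no reset: what is moved stays moved. The work goes in short steps, Python scripts to look and compute and a tool call to move; the robot and the scene stay as the last step left them, time stands still between calls to the robot, and variables do not carry over. Pictures are saved under pics/ and viewed, at most 14 in all, crops included, and the job is handed in when it is done.

Besides the shell and the picture viewer there is one more tool, called after "Request:" as name([rows], argument=value, ...), one row to a line, values as JSON. arm_command: Moves the arm, as the interface text tells. Its arguments: {"type":"object","properties":{"moves":{"type":"array"},"grip_force":{"type":"number"}},"required":["moves"]}

```bash
ls; mkdir -p pics
python3 - <<'E'
from station import manip
import cv2, numpy as np
for n in("scene","side"):
    cv2.imwrite(f"pics/{n}0.png",manip.capture(n)); m=manip.camera_model(n); print(n,{k:np.round(v,3).tolist() for k,v in m.items()})
cv2.imwrite("pics/wrist0.png",manip.capture("wrist"));print({k:np.round(v,3).tolist() for k,v in manip.camera_model("wrist").items()})
print(manip.get_obs())
E
```

```text
pics
scene {'fx': 519.677, 'fy': 519.677, 'cx': 316.174, 'cy': 246.68, 'cam_to_world': [[-0.614, 0.618, -0.492, 1.031], [0.789, 0.487, -0.373, 0.441], [0.009, -0.617, -0.787, 0.963], [0.0, 0.0, 0.0, 1.0]]}
side {'fx': 602.575, 'fy': 602.575, 'cx': 307.54, 'cy': 243.337, 'cam_to_world': [[0.91, -0.241, 0.339, -0.055], [-0.415, -0.479, 0.774, -1.235], [-0.024, -0.844, -0.535, 0.9], [0.0, 0.0, 0.0, 1.0]]}
{'fx': 332.498, 'fy': 332.498, 'cx': 317.829, 'cy': 239.13, 'mount': [[0.0, -0.966, -0.26, 0.065], [1.0, -0.0, 0.001, 0.0], [-0.001, -0.26, 0.966, -0.144], [0.0, 0.0, 0.0, 1.0]]}
{'t': 0.15, 'joints': array([ 2.84604466e-01,  2.55577512e-01,  1.07295075e-01, -3.41459581e-04,
       -1.42388072e+00, -2.84578927e-01]), 'qvel': array([-3.36501760e-05, -1.51905920e-03,  3.64385747e-03,  3.14983197e-03,
        4.70249827e-04,  1.49552340e-03]), 'tau': array([-1.13390255e-03, -3.86942518e+01,  2.38082260e+01,  5.36670327e+00,
       -4.55894769e-03,  1.90294440e-05]), 'ee_pos': array([5.49630694e-01, 4.83908618e-05, 2.30620511e-01]), 'tcp_rot': array([[-2.46355188e-05, -9.99999010e-01, -1.40668312e-03],
       [-9.99999998e-01,  2.47193550e-05, -5.95811126e-05],
       [ 5.96158259e-05,  1.40668165e-03, -9.99999009e-01]]), 'wrist_force': array([ 0.16959585, -0.14354856, -0.61625996]), 'wrist_torque': array([-0.03239282,  0.03751673,  0.01271651]), 'grasp_force': 0.0, 'grip_width': 0.08550361995741829}
```

View pics/scene0.png

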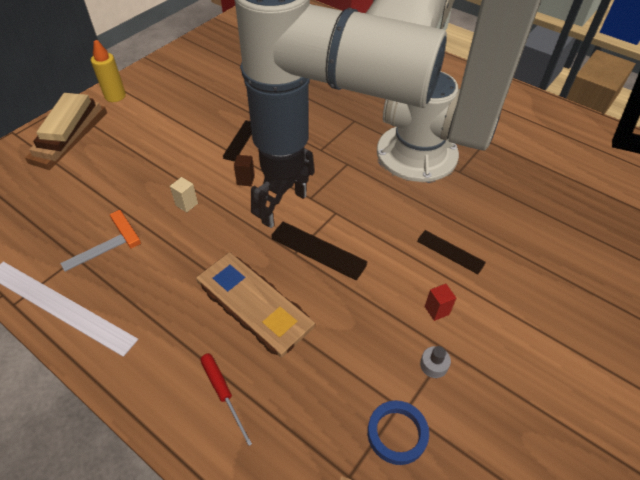

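View pics/side0.png

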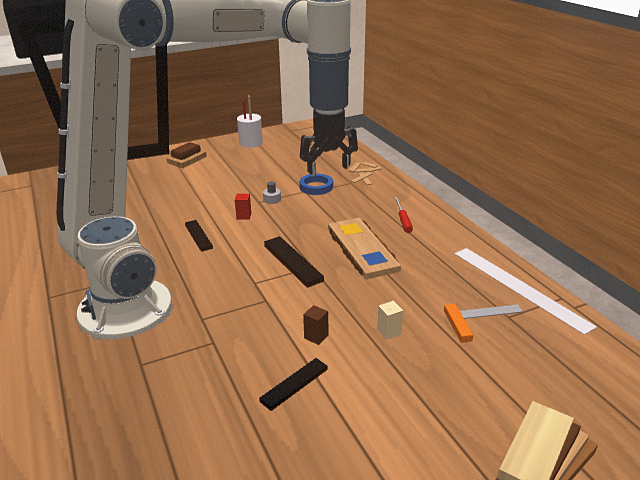

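```bash
cat > h.py <<'E'
import cv2, numpy as np
from station import manip
def ray(m,uv,T=None):
    T=np.array(m["cam_to_world"]) if T is None else T
    d=T[:3,:3]@np.array([(uv[0]-m["cx"])/m["fx"],(uv[1]-m["cy"])/m["fy"],1.])
    return T[:3,3],d/np.linalg.norm(d)
def onz(m,uv,z,T=None):
    o,d=ray(m,uv,T); return o+d*(z-o[2])/d[2]
def tri(r1,r2):
    A=sum(np.eye(3)-np.outer(d,d) for o,d in(r1,r2)); b=sum((np.eye(3)-np.outer(d,d))@o for o,d in(r1,r2))
    p=np.linalg.solve(A,b); return p,[np.linalg.norm(np.cross(p-o,d)) for o,d in(r1,r2)]
def wristT(o=None):
    o=o or manip.get_obs(); T=np.eye(4);T[:3,:3]=o["tcp_rot"];T[:3,3]=o["ee_pos"]
    return T@np.array(manip.camera_model("wrist")["mount"])
def blobs(img,lo,hi,amin=100):
    k=cv2.inRange(cv2.cvtColor(img,cv2.COLOR_BGR2HSV),np.array(lo),np.array(hi))
    k=cv2.morphologyEx(k,cv2.MORPH_OPEN,np.ones((3,3)))
    cs=cv2.findContours(k,cv2.RETR_EXTERNAL,cv2.CHAIN_APPROX_NONE)[0]
    out=[]
    for c in cs:
        M=cv2.moments(c)
        if M["m00"]>amin: out.append((M["m10"]/M["m00"],M["m01"]/M["m00"],M["m00"],c))
    return out
E
python3 - <<'E'
from h import *
P={"blue":((256-256+100,120,60),(130,255,255)),"yellow":((18,160,150),(30,255,255)),"red":((0,180,60),(6,255,255)),"dark":((0,0,0),(180,255,38)),"brown":((0,90,25),(15,255,90)),"cream":((15,30,110),(32,130,255)),"grey":((0,0,60),(180,50,200))}
seeds={"scene":dict(blue=(229,277),yellow=(280,321),red=(440,302),dark=(319,250),brown=(244,170),cream=(183,194),grey=(436,362)),
"side":dict(blue=(375,258),yellow=(352,229),red=(243,206),dark=(293,260),brown=(316,325),cream=(390,320),grey=(271,194))}
R={}
for n in seeds:
    img=cv2.imread(f"pics/{n}0.png"); 
    for k,s in seeds[n].items():
        b=blobs(img,*P[k]); b=min(b,key=lambda q:np.hypot(q[0]-s[0],q[1]-s[1]),default=None)
        if b is None: print(n,k,None); continue
        R[n,k]=b; m=manip.camera_model(n)
        print(n,k,np.round(b[:3]),"z20:",np.round(onz(m,b[:2],.0208)*1000))
for k in P:
    p,e=tri(*[ray(manip.camera_model(n),R[n,k][:2]) for n in seeds]); print(k,np.round(p*1000),np.round(np.array(e)*1000,1))
for n in seeds:
    bx=cv2.boxPoints(cv2.minAreaRect(R[n,"dark"][3])); m=manip.camera_model(n); print([np.round(onz(m,q,.012)[:2]*1000).tolist() for q in bx])
E
```

```text
scene blue [228. 278. 358.] z20: [ 630. -105.   21.]
scene yellow [279. 321. 514.] z20: [644.  54.  21.]
scene red [440. 301. 671.] z20: [395. 293.  21.]
scene dark [ 317.  250. 1630.] z20: [447.   1.  21.]
scene brown [240. 160. 850.] z20: [ 335. -344.   21.]
scene cream [184. 194. 620.] z20: [ 515. -368.   21.]
scene grey [435. 362. 670.] z20: [524. 354.  21.]
side blue [374. 258. 168.] z20: [ 627. -107.   21.]
side yellow [351. 229. 154.] z20: [642.  51.  21.]
side red [242. 207. 262.] z20: [411. 315.  21.]
side dark [278. 395. 477.] z20: [ 220. -443.   21.]
side brown [315. 329. 493.] z20: [ 369. -295.   21.]
side cream [390. 320. 750.] z20: [ 533. -340.   21.]
side grey [272. 197. 162.] z20: [514. 332.  21.]
blue [ 629. -105.   19.] [0.5 0.5]
yellow [643.  54.  19.] [0. 0.]
red [404. 294.  33.] [0.7 0.7]
dark [ 291. -151. -277.] [30. 30.]
brown [ 355. -322.   47.] [1. 1.]
cream [ 523. -356.   36.] [0. 0.]
grey [520. 352.  10.] [1.7 1.7]
[[481.0, -110.0], [426.0, -130.0], [403.0, 104.0], [454.0, 116.0]]
[[184.0, -424.0], [296.0, -383.0], [297.0, -427.0], [188.0, -465.0]]
```

Request:
arm_command([
  [-12,-37,0,0,0,0,-1],
  [-12,-37,0,0,0,0,-1],
  [-12,-37,0,0,0,0,-1],
  [-12,-37,0,0,0,0,-1],
  [-12,-37,0,0,0,0,-1],
  [-12,-37,0,0,0,0,-1],
  [-12,-37,0,0,0,0,-1],
  [-12,-37,0,0,0,0,-1],
  [-12,-37,0,0,0,0,-1],
  [0,0,0,0,0,0,-1],
])

```text
t: 0.98
ee_pos: [0.4393, -0.338, 0.2306]
tcp_rot: [[-0.005, -1.0, -0.002], [-1.0, 0.005, -0.001], [0.001, 0.002, -1.0]]
wrist_force: [-0.5, 0.8, -0.3]
grip_width: 0.0852
grasp_force: 0.0
```

Run:
```python
from h import *
o=manip.get_obs();T=wristT(o);img=manip.capture("wrist");cv2.imwrite("pics/w1.png",img);np.save("w1.npy",T);print(o["t"],o["ee_pos"],o["tcp_rot"].round(3).tolist(),np.abs(o["qvel"]).max())
```

```text
0.9833 [ 0.43930131 -0.33795378  0.23055246] [[-0.005, -1.0, -0.002], [-1.0, 0.005, -0.001], [0.001, 0.002, -1.0]] 0.10160040732445175
```

View pics/w1.png

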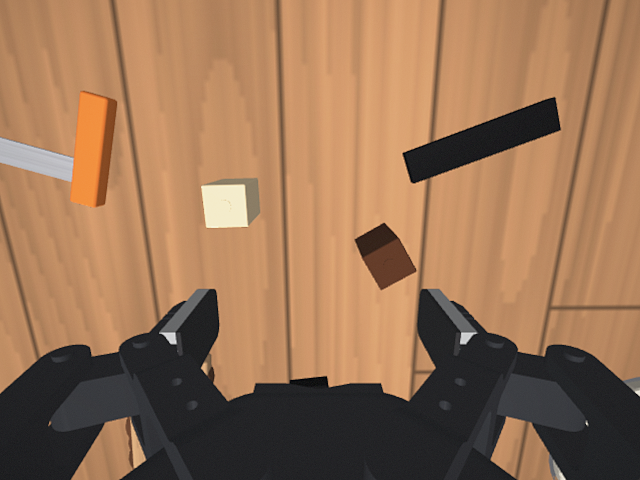

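The maple top is at about (225,206) px and the walnut top at about (387,262), both clear; the small decoy rail is at (482,140).

```bash
cat >> h.py <<'E'
def top(img,T,seed,z,tol=12,n="wrist",lo=None):
    m=manip.camera_model(n)
    k=np.zeros((482,642),np.uint8); cv2.floodFill(img.copy(),k,seed,(0,0,0),(tol,)*3,(tol,)*3,8|cv2.FLOODFILL_MASK_ONLY|cv2.FLOODFILL_FIXED_RANGE|(255<<8))
    k=cv2.morphologyEx(cv2.morphologyEx(k[1:-1,1:-1],cv2.MORPH_CLOSE,np.ones((5,5))),cv2.MORPH_OPEN,np.ones((5,5)))
    c=max(cv2.findContours(k,cv2.RETR_EXTERNAL,cv2.CHAIN_APPROX_NONE)[0],key=cv2.contourArea)[:,0,:]
    P=np.array([onz(m,q,z,T)[:2]*1000 for q in c],np.float32)
    r=cv2.minAreaRect(P); M=cv2.moments(P); cen=(M["m10"]/M["m00"],M["m01"]/M["m00"])
    print(seed,"rect c",np.round(r[0],1),"size",np.round(r[1],1),"ang",round(r[2],1),"centroid",np.round(cen,1)); return r,P
E
python3 - <<'E'
from h import *
img=cv2.imread("pics/w1.png");T=np.load("w1.npy")
top(img,T,(225,215),.07,20); top(img,T,(387,262),.07,10)
E
```

```text
(225, 215) rect c [ 524.2 -353. ] size [38.7 38.8] ang 0.8 centroid [ 524.1 -353.1]
(387, 262) rect c [ 369.  -295.7] size [39.  38.1] ang 30.2 centroid [ 369.2 -295.7]
```

Request:
arm_command([
  [-14.5,7.5,-20,0,0,6,-1],
  [-14.5,7.5,-20,0,0,6,-1],
  [-14.5,7.5,-20,0,0,6,-1],
  [-14.5,7.5,-20,0,0,6,-1],
  [-14.5,7.5,-20,0,0,6,-1],
  [0,0,0,0,0,0,-1],
  [0,0,0,0,0,0,-1],
  [0,0,0,0,0,0,-1],
])

```text
t: 1.7
ee_pos: [0.3705, -0.2955, 0.1321]
tcp_rot: [[0.5, -0.866, 0.001], [-0.866, -0.5, -0.001], [0.001, -0.001, -1.0]]
wrist_force: [0.7, 0.9, 0.8]
grip_width: 0.0854
grasp_force: 0.0
```

```bash
cat >> h.py <<'E'
def st():
    o=manip.get_obs();R=o["tcp_rot"];print("t",round(o["t"],2),"pos",(o["ee_pos"]*1000).round(1),"yaw_y",round(np.degrees(np.arctan2(-R[1,1],-R[0,1])),1),"tilt",np.degrees(R[:2,2]).round(2),"F",o["wrist_force"].round(1),"w",round(o["grip_width"]*1000,1),"gf",round(o["grasp_force"],1));return o
E
python3 -c "
from h import *;st()"
```

```text
t 1.7 pos [ 370.5 -295.5  132.1] yaw_y 30.0 tilt [ 0.07 -0.06] F [0.7 0.9 0.8] w 85.4 gf 0.0
```

Request:
arm_command([
  [-1.5,0,-30,0,0,0,-1],
  [0,0,-30,0,0,0,-1],
  [0,0,-30,0,0,0,-1],
  [0,0,-12,0,0,0,-1],
  [0,0,0,0,0,0,-1],
  [0,0,0,0,0,0,1],
  [0,0,0,0,0,0,1],
  [0,0,0,0,0,0,1],
  [0,0,0,0,0,0,1],
  [0,0,0,0,0,0,1],
], grip_force=35)

```text
t: 2.53
ee_pos: [0.3692, -0.296, 0.0307]
tcp_rot: [[0.5, -0.866, 0.003], [-0.866, -0.5, -0.001], [0.003, -0.002, -1.0]]
wrist_force: [0.8, 1.5, 5.8]
grip_width: 0.0394
grasp_force: 37.1
```

```bash
python3 -c "
from h import *;st();cv2.imwrite('pics/w2.png',manip.capture('wrist'))"
```

```text
t 2.53 pos [ 369.2 -296.    30.7] yaw_y 30.0 tilt [ 0.17 -0.08] F [0.8 1.5 5.8] w 39.4 gf 37.1
```

View pics/w2.png

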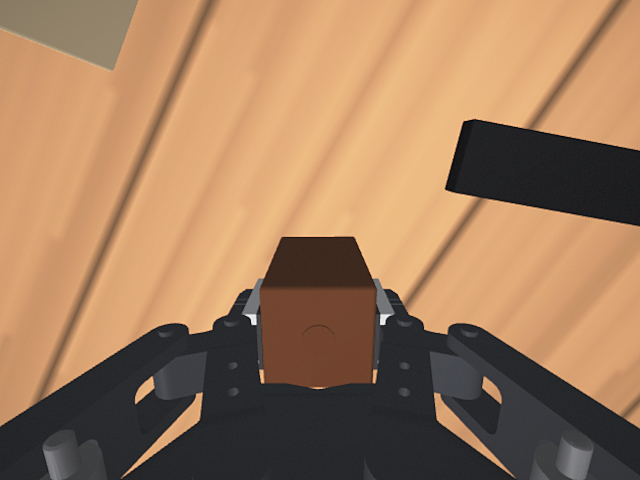

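Run:
```python
from h import *
m=manip.camera_model("wrist")
R=np.array([[-2.46355188e-05,-9.99999010e-01,-1.40668312e-03],[-9.99999998e-01,2.47193550e-05,-5.95811126e-05],[5.96158259e-05,1.40668165e-03,-9.99999009e-01]])
T=np.eye(4);T[:3,:3]=R;T[:3,3]=[.54963,.00005,.23062];T=T@np.array(m["mount"])
img=cv2.imread("pics/wrist0.png")
for nm,lo,hi in(("blue",(100,120,60),(130,255,255)),("yellow",(18,160,150),(30,255,255)),("dark",(0,0,0),(180,255,38))):
    for b in blobs(img,lo,hi,300):
        P=np.array([onz(m,q,.0208 if nm!="dark" else .018,T)[:2]*1000 for q in b[3][:,0]],np.float32);r=cv2.minAreaRect(P)
        print(nm,np.round(b[:3]),np.round(r[0],1),np.round(r[1],1),round(r[2],1))
T=wristT();o=manip.get_obs();Ti=o["tcp_rot"].T
for q in((261,288),(376,288)):
    p=onz(m,q,.07,T); print("block edge in tool mm",(Ti@(p-o["ee_pos"])*1000).round(1))
```

```text
blue [ 237.  108. 2714.] [ 629.6 -103.8] [51.  51.1] 84.8
yellow [ 233.  260. 1912.] [644.2  56.1] [51.9 50.8] 85.1
dark [632. 427. 524.] [139.6 292.3] [26.9 91.2] 14.2
dark [  36.  447. 4246.] [902.9 303.1] [174.5 126.9] 76.1
dark [ 201.  328. 1716.] [688.  139.4] [100.9  42.7] 60.8
dark [ 418.  199. 8830.] [440.8  -1.8] [ 51.5 228.4] 6.8
block edge in tool mm [ 19.4 -19.1 -39.2]
block edge in tool mm [ 19.4  19.9 -39.3]
```

View pics/wrist0.png

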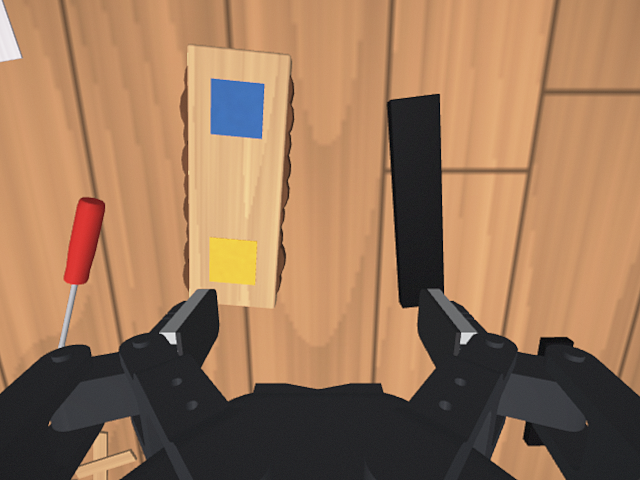

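The initial wrist picture shows the blue mark at (237,108), yellow at (233,260) and the correct-size rail at (418,199). The marks measure 51 mm square and 160 mm apart, as they should.

Request:
arm_command([
  [0,0,33,0,0,0,1],
  [0,0,33,0,0,0,1],
  [28.9,21.3,20,0,0,-3.9,1],
  [28.9,21.3,0,0,0,-3.9,1],
  [28.9,21.3,0,0,0,-3.9,1],
  [28.9,21.3,0,0,0,-3.9,1],
  [28.9,21.3,0,0,0,-3.9,1],
  [28.9,21.3,0,0,0,-3.9,1],
  [28.9,21.3,0,0,0,-3.9,1],
  [28.9,21.3,-20,0,0,-3.9,1],
])

```text
t: 3.42
ee_pos: [0.603, -0.1243, 0.0992]
tcp_rot: [[-0.024, -1.0, 0.008], [-1.0, 0.024, -0.001], [0.001, -0.008, -1.0]]
wrist_force: [1.7, -0.7, -0.7]
grip_width: 0.0397
grasp_force: 36.7
```

Request:
arm_command([
  [28.9,21.3,0,0,0,-3.9,1],
  [0,0,-20,0,0,0,1],
  [0,0,0,0,0,0,1],
  [0,0,0,0,0,0,1],
  [0,0,0,0,0,0,1],
])

```text
t: 3.83
ee_pos: [0.6279, -0.1044, 0.0761]
tcp_rot: [[-0.089, -0.996, 0.0], [-0.996, 0.089, -0.0], [0.0, -0.0, -1.0]]
wrist_force: [0.2, -0.9, 0.2]
grip_width: 0.0398
grasp_force: 36.6
```

```bash
python3 -c "
from h import *;st()"
```

```text
t 3.83 pos [ 627.9 -104.4   76.1] yaw_y -5.1 tilt [ 0.01 -0.03] F [ 0.2 -0.9  0.2] w 39.8 gf 36.6
```

Request:
arm_command([
  [1.6,0.4,-12,0,0,0,1],
  [0,0,-10,0,0,0,1],
  [0,0,-3,0,0,0,1],
  [0,0,0,0,0,0,1],
  [0,0,0,0,0,0,1],
])

```text
t: 4.25
ee_pos: [0.6296, -0.1037, 0.0507]
tcp_rot: [[-0.089, -0.996, 0.0], [-0.996, 0.089, -0.0], [0.0, -0.001, -1.0]]
wrist_force: [-0.5, 0.8, 3.0]
grip_width: 0.0395
grasp_force: 37.0
```

```bash
python3 -c "
from h import *;st()"
```

```text
t 4.25 pos [ 629.6 -103.7   50.7] yaw_y -5.1 tilt [ 0.03 -0.01] F [-0.5  0.8  3. ] w 39.5 gf 37.0
```

Request:
arm_command([
  [0,0,0,0,0,0,-1],
  [0,0,0,0,0,0,-1],
  [0,0,0,0,0,0,-1],
  [0,0,30,0,0,0,-1],
  [0,0,35,0,0,0,-1],
  [0,0,35,0,0,0,-1],
  [-13.2,-31.2,0,0,0,0.7,-1],
  [-13.2,-31.2,0,0,0,0.7,-1],
  [-13.2,-31.2,0,0,0,0.7,-1],
  [-13.2,-31.2,0,0,0,0.7,-1],
])

```text
t: 5.08
ee_pos: [0.5762, -0.2292, 0.1503]
tcp_rot: [[-0.039, -0.999, 0.0], [-0.999, 0.039, 0.0], [-0.0, -0.0, -1.0]]
wrist_force: [-0.0, -0.3, -0.6]
grip_width: 0.0855
grasp_force: 0.0
```

Request:
arm_command([
  [-13.2,-31.2,0,0,0,0.7,-1],
  [-13.2,-31.2,0,0,0,0.7,-1],
  [-13.2,-31.2,0,0,0,0.7,-1],
  [-13.2,-31.2,0,0,0,0.9,-1],
  [0,0,-20,0,0,0,-1],
  [0,0,0,0,0,0,-1],
  [0,0,0,0,0,0,-1],
  [0,0,0,0,0,0,-1],
])

```text
t: 5.75
ee_pos: [0.5245, -0.3525, 0.1307]
tcp_rot: [[0.013, -1.0, -0.0], [-1.0, -0.013, -0.0], [0.0, 0.0, -1.0]]
wrist_force: [0.1, 0.4, -0.0]
grip_width: 0.0853
grasp_force: 0.0
```

```bash
python3 -c "
from h import *;st();img=manip.capture('wrist');cv2.imwrite('pics/w3.png',img);T=wristT()
for b in blobs(img,(15,30,150),(32,130,255),2000): print(b[:3]); top(img,T,(int(b[0]),int(b[1])),.07,20)"
```

```text
t 5.75 pos [ 524.5 -352.5  130.7] yaw_y 0.8 tilt [-0.01 -0.02] F [ 0.1  0.4 -0. ] w 85.3 gf 0.0
(317.5504441327723, 251.72304815334266, 3565.0)
(317, 251) rect c [ 524.7 -352.8] size [39.4 38.5] ang 0.8 centroid [ 524.5 -353. ]
```

Consistent. Descend and grip.

Request:
arm_command([
  [0,-0.4,-30,0,0,0,-1],
  [0,0,-30,0,0,0,-1],
  [0,0,-30,0,0,0,-1],
  [0,0,-10,0,0,0,-1],
  [0,0,0,0,0,0,-1],
  [0,0,0,0,0,0,1],
  [0,0,0,0,0,0,1],
  [0,0,0,0,0,0,1],
  [0,0,0,0,0,0,1],
  [0,0,0,0,0,0,1],
])

```text
t: 6.63
ee_pos: [0.5252, -0.354, 0.0323]
tcp_rot: [[0.013, -1.0, 0.003], [-1.0, -0.013, -0.002], [0.002, -0.003, -1.0]]
wrist_force: [-0.6, 0.8, 5.9]
grip_width: 0.0396
grasp_force: 36.3
```

```bash
python3 -c "
from h import *;st()"
```

```text
t 6.63 pos [ 525.2 -354.    32.3] yaw_y 0.7 tilt [ 0.18 -0.1 ] F [-0.6  0.8  5.9] w 39.6 gf 36.3
```

Request:
arm_command([
  [0,0,34,0,0,0,1],
  [0,0,34,0,0,0,1],
  [0,0,34,0,0,0,1],
  [9.9,34,20,0,0,-0.5,1],
  [9.9,34,14,0,0,-0.5,1],
  [9.9,34,0,0,0,-0.5,1],
  [9.9,34,0,0,0,-0.5,1],
  [9.9,34,0,0,0,-0.5,1],
  [9.9,34,0,0,0,-0.5,1],
  [9.9,34,0,0,0,-0.5,1],
])

```text
t: 7.47
ee_pos: [0.5934, -0.1137, 0.1666]
tcp_rot: [[-0.05, -0.999, 0.0], [-0.999, 0.05, 0.0], [-0.0, -0.0, -1.0]]
wrist_force: [0.7, -0.3, -0.8]
grip_width: 0.0397
grasp_force: 35.7
```

Request:
arm_command([
  [9.9,34,0,0,0,-0.5,1],
  [9.9,34,0,0,0,-0.5,1],
  [9.9,34,0,0,0,-0.5,1],
  [9.9,34,0,0,0,-0.5,1],
  [10.3,34.5,0,0,0,-0.4,1],
  [0,0,-30,0,0,0,1],
  [0,0,-40,0,0,0,1],
  [0,0,-20,0,0,0,1],
  [0,0,0,0,0,0,1],
  [0,0,0,0,0,0,1],
])

```text
t: 8.3
ee_pos: [0.6428, 0.0548, 0.0759]
tcp_rot: [[-0.09, -0.996, -0.002], [-0.996, 0.09, -0.001], [0.001, 0.002, -1.0]]
wrist_force: [0.2, 0.1, -0.7]
grip_width: 0.0396
grasp_force: 35.8
```

```bash
python3 -c "
from h import *;st()"
```

```text
t 8.3 pos [642.8  54.8  75.9] yaw_y -5.2 tilt [-0.11 -0.07] F [ 0.2  0.1 -0.7] w 39.6 gf 35.8
```

Request:
arm_command([
  [1.1,0.3,-12,0,0,0,1],
  [0,0,-8,0,0,0,1],
  [0,0,-4.5,0,0,0,1],
  [0,0,0,0,0,0,1],
  [0,0,0,0,0,0,1],
])

```text
t: 8.72
ee_pos: [0.6447, 0.0554, 0.0523]
tcp_rot: [[-0.091, -0.996, 0.001], [-0.996, 0.091, 0.0], [-0.0, -0.001, -1.0]]
wrist_force: [-0.1, 0.9, -0.8]
grip_width: 0.0395
grasp_force: 36.0
```

```bash
python3 -c "
from h import *;st()"
```

```text
t 8.72 pos [644.7  55.4  52.3] yaw_y -5.2 tilt [0.06 0.02] F [-0.1  0.9 -0.8] w 39.5 gf 36.0
```

Request:
arm_command([
  [-0.5,0,-1.2,0,0,0,1],
  [0,0,0,0,0,0,1],
  [0,0,0,0,0,0,-1],
  [0,0,0,0,0,0,-1],
  [0,0,0,0,0,0,-1],
  [0,0,30,0,0,0,-1],
  [0,0,35,0,0,0,-1],
  [0,0,35,0,0,0,-1],
  [-26.7,26.5,0,0,0,0,-1],
  [-26.7,26.5,0,0,0,0,-1],
])

```text
t: 9.55
ee_pos: [0.5922, 0.1085, 0.1529]
tcp_rot: [[-0.094, -0.996, 0.005], [-0.996, 0.094, 0.002], [-0.002, -0.005, -1.0]]
wrist_force: [-0.7, 1.0, -1.2]
grip_width: 0.0856
grasp_force: 0.0
```

Request:
arm_command([
  [-26.7,26.5,0,0,0,0,-1],
  [-26.7,26.5,0,0,0,0,-1],
  [-26.7,26.5,0,0,0,0,-1],
  [-26.7,26.5,0,0,0,0,-1],
  [-26.7,26.5,0,0,0,0,-1],
  [-26.7,26.5,0,0,0,0,-1],
  [-26.7,26.5,0,0,0,0,-1],
  [0,0,20,0,0,0,-1],
  [0,0,0,0,0,0,-1],
  [0,0,0,0,0,0,-1],
])

```text
t: 10.38
ee_pos: [0.4038, 0.2948, 0.1716]
tcp_rot: [[-0.089, -0.996, 0.002], [-0.996, 0.089, 0.002], [-0.002, -0.002, -1.0]]
wrist_force: [-0.6, 1.0, -0.9]
grip_width: 0.0858
grasp_force: 0.0
```

```bash
python3 -c "
from h import *;st();T=wristT();img=manip.capture('wrist');cv2.imwrite('pics/w4.png',img)"
```

```text
t 10.38 pos [403.8 294.8 171.6] yaw_y -5.1 tilt [0.1  0.11] F [-0.6  1.  -0.9] w 85.8 gf 0.0
```

View pics/w4.png

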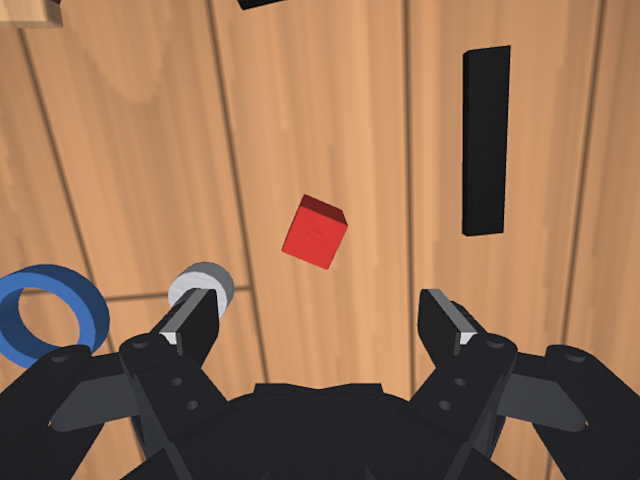

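The red prop's top is at about (314,237), turned roughly 25° in the image. The weight is at (200,292), partly behind a finger.

```bash
python3 -c "
from h import *;st();T=wristT();img=cv2.imread('pics/w4.png');top(img,T,(310,248),.068,35);print(img[248,310],img[205,320])"
```

```text
t 10.43 pos [403.7 294.1 170.7] yaw_y -5.2 tilt [0.02 0.04] F [-0.2  0.6 -0.8] w 85.5 gf 0.0
(310, 248) rect c [406.  294.7] size [38.6 38.9] ang 61.7 centroid [405.9 294.6]
[ 56  60 214] [ 34  33 109]
```

Request:
arm_command([
  [1.3,0.5,-15,0,0,-6,-1],
  [1,0,-15,0,0,-6,-1],
  [0,0,-15,0,0,-6,-1],
  [0,0,-15,0,0,-5.1,-1],
  [0,0,-30,0,0,0,-1],
  [0,0,-30,0,0,0,-1],
  [0,0,-20,0,0,0,-1],
  [0,0,0,0,0,0,-1],
  [0,0,0,0,0,0,1],
  [0,0,0,0,0,0,1],
])

```text
t: 11.27
ee_pos: [0.4069, 0.2946, 0.0316]
tcp_rot: [[-0.475, -0.88, 0.001], [-0.88, 0.475, 0.001], [-0.001, -0.001, -1.0]]
wrist_force: [0.3, -0.2, 0.5]
grip_width: 0.0635
grasp_force: 0.0
```

Request:
arm_command([
  [0,0,0,0,0,0,1],
  [0,0,0,0,0,0,1],
  [0,0,0,0,0,0,1],
])

```text
t: 11.52
ee_pos: [0.4068, 0.2953, 0.0321]
tcp_rot: [[-0.474, -0.881, 0.002], [-0.881, 0.474, 0.002], [-0.003, -0.001, -1.0]]
wrist_force: [-0.3, -0.5, 5.1]
grip_width: 0.0397
grasp_force: 35.9
```

```bash
python3 -c "
from h import *;st()"
```

```text
t 11.52 pos [406.8 295.3  32.1] yaw_y -28.3 tilt [0.13 0.13] F [-0.3 -0.5  5.1] w 39.7 gf 35.9
```

Request:
arm_command([
  [0,0,34,0,0,0,1],
  [0,0,34,0,0,0,1],
  [0,0,34,0,0,0,1],
  [20.9,-29,20,0,0,2.1,1],
  [20.9,-29,14,0,0,2.1,1],
  [20.9,-29,0,0,0,2.1,1],
  [20.9,-29,0,0,0,2.1,1],
  [20.9,-29,0,0,0,2.1,1],
  [20.9,-29,0,0,0,2.1,1],
  [20.9,-29,0,0,0,2.1,1],
])

```text
t: 12.35
ee_pos: [0.5528, 0.0899, 0.167]
tcp_rot: [[-0.233, -0.972, 0.0], [-0.972, 0.233, 0.001], [-0.001, -0.0, -1.0]]
wrist_force: [0.3, 1.0, -0.3]
grip_width: 0.0393
grasp_force: 35.8
```

Request:
arm_command([
  [20.9,-29,0,0,0,2.1,1],
  [20.9,-29,0,0,0,2.1,1],
  [20.9,-29,0,0,0,2.1,1],
  [20.9,-29.6,0,0,0,2.1,1],
  [0,0,0,0,0,0,1],
  [0,0,-20,0,0,0,1],
  [0,0,0,0,0,0,1],
  [0,0,0,0,0,0,1],
])

```text
t: 13.02
ee_pos: [0.6348, -0.0252, 0.1457]
tcp_rot: [[-0.091, -0.996, -0.003], [-0.996, 0.091, -0.0], [0.001, 0.003, -1.0]]
wrist_force: [-0.0, 1.2, -0.2]
grip_width: 0.0398
grasp_force: 36.0
```

```bash
python3 -c "
from h import *;st();T=wristT();np.save('w5.npy',T);img=manip.capture('wrist');cv2.imwrite('pics/w5.png',img)"
```

```text
t 13.02 pos [634.8 -25.2 145.7] yaw_y -5.2 tilt [-0.17 -0.01] F [-0.   1.2 -0.2] w 39.8 gf 36.0
```

View pics/w5.png

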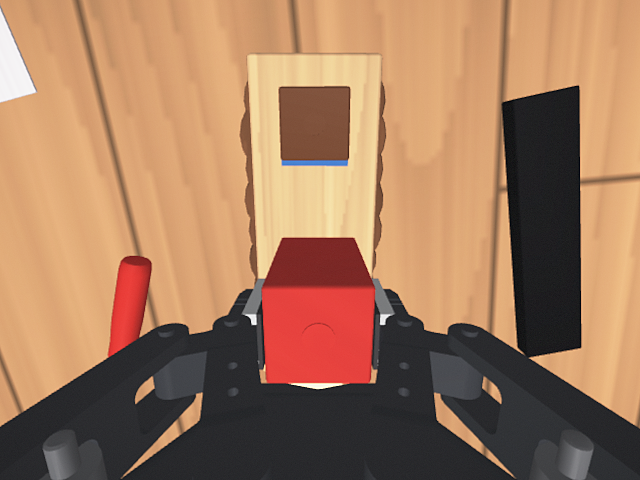

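The walnut post stands upright on the blue mark, its top at (279–350, 86–160) and in line with the slab. The prop is held square.

```bash
python3 -c "
from h import *;st();T=np.load('w5.npy');img=cv2.imread('pics/w5.png');top(img,T,(314,120),.09,12)
m=manip.camera_model('wrist');o=manip.get_obs()
for q in((264,287),(374,287)): print((o['tcp_rot'].T@(onz(m,q,.145-.032+.068,T)-o['ee_pos'])*1000).round(1))
for q in((248,54),(382,54),(258,270),(372,270)): print((onz(m,q,.02,T)*1000).round(1))"
```

```text
t 13.07 pos [635.5 -25.  146.9] yaw_y -5.2 tilt [-0.04 -0.02] F [-0.1 -0.2 -0.8] w 39.5 gf 36.0
(314, 120) rect c [ 629.1 -103.9] size [38.2 38.6] ang 84.8 centroid [ 628.8 -104.2]
[ 18.7 -17.6 -34.1]
[ 18.6  21.  -34.1]
[ 672.2 -161.6   20. ]
[ 574.8 -152.9   20. ]
[687.9   4.9  20. ]
[590.2  14.   20. ]
```

Request:
arm_command([
  [1.2,0.2,-30,0,0,0,1],
  [0,0,-30,0,0,0,1],
  [0,0,-20,0,0,0,1],
  [0,0,-12,0,0,0,1],
  [0,0,-3,0,0,0,1],
  [0,0,0,0,0,0,1],
  [0,0,0,0,0,0,1],
])

```text
t: 13.65
ee_pos: [0.6377, -0.0244, 0.053]
tcp_rot: [[-0.09, -0.996, 0.002], [-0.996, 0.09, 0.0], [-0.0, -0.002, -1.0]]
wrist_force: [0.5, -0.3, -0.6]
grip_width: 0.0396
grasp_force: 36.5
```

```bash
python3 -c "
from h import *;st()"
```

```text
t 13.65 pos [637.7 -24.4  53. ] yaw_y -5.1 tilt [0.12 0.01] F [ 0.5 -0.3 -0.6] w 39.6 gf 36.5
```

Request:
arm_command([
  [-0.6,-0.3,-1.8,0,0,0,1],
  [0,0,0,0,0,0,1],
  [0,0,0,0,0,0,-1],
  [0,0,0,0,0,0,-1],
  [0,0,0,0,0,0,-1],
  [0,0,30,0,0,0,-1],
  [0,0,35,0,0,0,-1],
  [0,0,35,0,0,0,-1],
  [-32.7,3.8,20,0,0,2,-1],
  [-32.7,3.8,20,0,0,2,-1],
])

```text
t: 14.48
ee_pos: [0.5714, -0.0177, 0.1908]
tcp_rot: [[-0.02, -1.0, 0.001], [-1.0, 0.02, 0.0], [-0.0, -0.001, -1.0]]
wrist_force: [0.4, 0.5, -0.0]
grip_width: 0.0854
grasp_force: 0.0
```

Request:
arm_command([
  [-32.7,3.8,0,0,0,2,-1],
  [-32.7,3.8,0,0,0,2,-1],
  [-32.7,3.8,0,0,0,2,-1],
  [-32.7,3.8,0,0,0,1.9,-1],
  [0,0,0,0,0,0,-1],
  [0,0,0,0,0,0,-1],
  [0,0,0,0,0,0,-1],
])

```text
t: 15.07
ee_pos: [0.4406, -0.0024, 0.1903]
tcp_rot: [[0.117, -0.993, 0.001], [-0.993, -0.117, 0.0], [-0.0, -0.001, -1.0]]
wrist_force: [0.9, -0.5, -0.0]
grip_width: 0.0857
grasp_force: 0.0
```

```bash
python3 -c "
from h import *;st();T=wristT();np.save('w6.npy',T);img=manip.capture('wrist');cv2.imwrite('pics/w6.png',img)
m=manip.camera_model('wrist')
for b in blobs(img,(0,0,0),(180,255,38),300):
    P=np.array([onz(m,q,.018,T)[:2]*1000 for q in b[3][:,0]],np.float32);r=cv2.minAreaRect(P)
    print(np.round(b[:3]),np.round(r[0],1),np.round(r[1],1),round(r[2],1))
"
```

```text
t 15.07 pos [440.6  -2.4 190.3] yaw_y 6.7 tilt [0.08 0.01] F [ 0.9 -0.5 -0. ] w 85.7 gf 0.0
[  25.  463. 1430.] [745.6 325.3] [90.4 67.6] 6.7
[ 320.  263. 5774.] [433.3  42.6] [ 48.4 137.5] 6.7
```

View pics/w6.png

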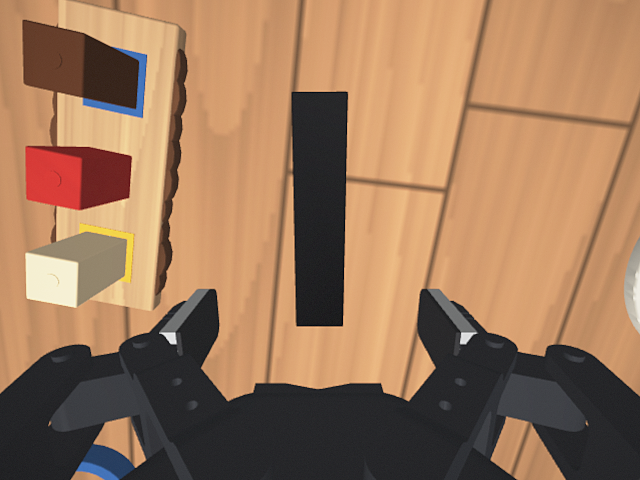

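```bash
python3 -c "
from h import *;T=np.load('w6.npy');img=cv2.imread('pics/w6.png');top(img,T,(322,300),.018,22)
m=manip.camera_model('wrist')
for q in((292,92.),(348,92),(296,326.),(343,326)): print((onz(m,q,.018,T)*1000).round(1))"
```

```text
(322, 300) rect c [438.8  -3. ] size [ 49.  226.9] ang 6.8 centroid [438.8  -3.2]
[ 475.9 -112.8   18. ]
[ 427.  -118.6   18. ]
[449.5 114.9  18. ]
[400.  109.1  18. ]
```

Request:
arm_command([
  [-1.6,-0.5,-35,0,0,0,-1],
  [0,0,-35,0,0,0,-1],
  [0,0,-35,0,0,0,-1],
  [0,0,-35,0,0,0,-1],
  [0,0,-30,0,0,0,-1],
  [0,0,-12,0,0,0,-1],
  [0,0,-4.5,0,0,0,-1],
  [0,0,0,0,0,0,-1],
  [0,0,0,0,0,0,-1],
])

```text
t: 15.87
ee_pos: [0.4398, -0.0029, 0.0038]
tcp_rot: [[0.117, -0.993, 0.001], [-0.993, -0.117, -0.0], [0.0, -0.001, -1.0]]
wrist_force: [0.5, 0.4, 0.2]
grip_width: 0.0854
grasp_force: 0.0
```

Request:
arm_command([
  [0,0,0,0,0,0,1],
  [0,0,0,0,0,0,1],
  [0,0,0,0,0,0,1],
  [0,0,0,0,0,0,1],
  [0,0,0,0,0,0,1],
], grip_force=50)

```text
t: 16.28
ee_pos: [0.4397, -0.0027, 0.0045]
tcp_rot: [[0.117, -0.993, 0.003], [-0.993, -0.117, 0.001], [-0.0, -0.003, -1.0]]
wrist_force: [-0.1, 1.3, 4.9]
grip_width: 0.0488
grasp_force: 52.1
```

```bash
python3 -c "
from h import *;st()"
```

```text
t 16.28 pos [439.7  -2.7   4.5] yaw_y 6.7 tilt [0.16 0.03] F [-0.1  1.3  4.9] w 48.8 gf 52.1
```

Request:
arm_command([
  [0,0,20,0,0,0,1],
  [0,0,30,0,0,0,1],
  [0,0,35,0,0,0,1],
  [0,0,35,0,0,0,1],
  [0,0,20,0,0,0,1],
  [28.2,-3.1,10,0,0,-1.7,1],
  [28.2,-3.1,0,0,0,-1.7,1],
  [28.2,-3.1,0,0,0,-1.7,1],
  [28.2,-3.1,0,0,0,-1.7,1],
  [28.2,-3.1,0,0,0,-1.7,1],
])

```text
t: 17.12
ee_pos: [0.5806, -0.0186, 0.1534]
tcp_rot: [[-0.033, -0.999, 0.0], [-0.999, 0.033, 0.0], [-0.0, -0.0, -1.0]]
wrist_force: [0.6, -0.0, -1.8]
grip_width: 0.0487
grasp_force: 52.7
```

Request:
arm_command([
  [28.2,-3.1,0,0,0,-1.7,1],
  [28.2,-3.1,0,0,0,-1.7,1],
  [0,0,0,0,0,0,1],
  [0,0,0,0,0,0,1],
  [0,0,0,0,0,0,1],
])

```text
t: 17.53
ee_pos: [0.6354, -0.0246, 0.1529]
tcp_rot: [[-0.091, -0.996, -0.001], [-0.996, 0.091, 0.0], [-0.0, 0.001, -1.0]]
wrist_force: [0.8, -0.2, -2.0]
grip_width: 0.0487
grasp_force: 52.7
```

```bash
python3 -c "
from h import *;st();T=wristT();np.save('w7.npy',T);img=manip.capture('wrist');cv2.imwrite('pics/w7.png',img);cv2.imwrite('pics/s7.png',manip.capture('side'))"
```

```text
t 17.53 pos [635.4 -24.6 152.9] yaw_y -5.2 tilt [-0.06  0.01] F [ 0.8 -0.2 -2. ] w 48.7 gf 52.7
```

View pics/w7.png

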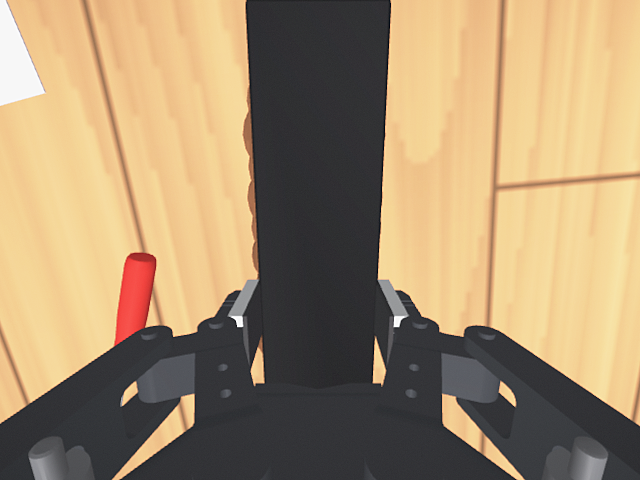

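View pics/s7.png

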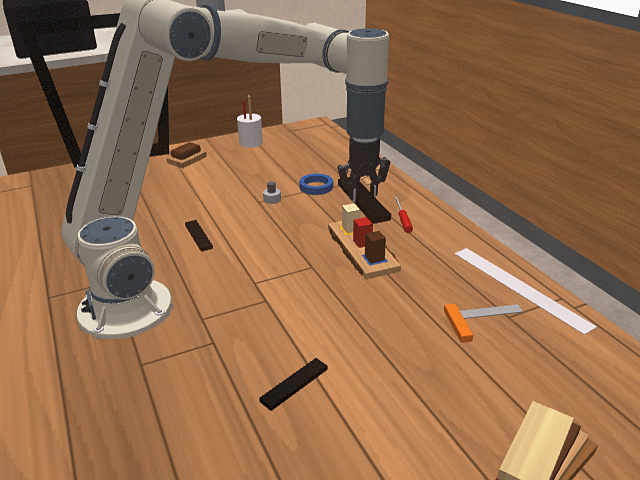

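Rail level, straight and above the posts in both views. Lowering.

Request:
arm_command([
  [1.4,0.4,-20,0,0,0,1],
  [0,0,-20,0,0,0,1],
  [0,0,-10,0,0,0,1],
  [0,0,-5,0,0,0,1],
  [0,0,0,0,0,0,1],
  [0,0,0,0,0,0,1],
])

```text
t: 18.13
ee_pos: [0.6377, -0.0243, 0.0993]
tcp_rot: [[-0.09, -0.996, 0.001], [-0.996, 0.09, -0.0], [0.0, -0.001, -1.0]]
wrist_force: [0.2, 0.0, -2.0]
grip_width: 0.0481
grasp_force: 52.7
```

```bash
python3 -c "
from h import *;st()"
```

```text
t 18.13 pos [637.7 -24.3  99.3] yaw_y -5.2 tilt [ 0.07 -0.02] F [ 0.2  0.  -2. ] w 48.1 gf 52.7
```

Request:
arm_command([
  [-0.5,0,-2.5,0,0,0,1],
  [0,0,-1.5,0,0,0,1],
  [0,0,0,0,0,0,1],
  [0,0,-0.7,0,0,0,1],
  [0,0,0,0,0,0,1],
  [0,0,0,0,0,0,1],
])

```text
t: 18.63
ee_pos: [0.6372, -0.0243, 0.0946]
tcp_rot: [[-0.09, -0.996, 0.001], [-0.996, 0.09, -0.0], [-0.0, -0.001, -1.0]]
wrist_force: [-2.5, 1.0, 5.2]
grip_width: 0.0483
grasp_force: 53.4
```

```bash
python3 -c "
from h import *;st()"
```

```text
t 18.63 pos [637.2 -24.3  94.6] yaw_y -5.2 tilt [ 0.08 -0.  ] F [-2.5  1.   5.2] w 48.3 gf 53.4
```

Request:
arm_command([
  [0,0,0,0,0,0,-1],
  [0,0,0,0,0,0,-1],
  [0,0,0,0,0,0,-1],
  [0,0,25,0,0,0,-1],
  [0,0,35,0,0,0,-1],
  [0,0,35,0,0,0,-1],
  [-10.6,34.2,10,0,0,0,-1],
  [-10.6,34.2,0,0,0,0,-1],
  [-10.6,34.2,0,0,0,0,-1],
  [-10.6,34.2,0,0,0,0,-1],
])

```text
t: 19.47
ee_pos: [0.594, 0.1137, 0.1987]
tcp_rot: [[-0.092, -0.996, 0.0], [-0.996, 0.092, 0.0], [-0.0, -0.0, -1.0]]
wrist_force: [0.8, 0.2, 0.1]
grip_width: 0.0852
grasp_force: 0.0
```

Request:
arm_command([
  [-10.6,34.2,0,0,0,0,-1],
  [-10.6,34.2,0,0,0,0,-1],
  [-10.6,34.2,0,0,0,0,-1],
  [-10.6,34.2,0,0,0,0,-1],
  [-10.6,34.2,0,0,0,0,-1],
  [-10.6,34.2,0,0,0,0,-1],
  [-10.6,34.2,0,0,0,0,-1],
  [0,0,0,0,0,0,-1],
  [0,0,0,0,0,0,-1],
  [0,0,0,0,0,0,-1],
])

```text
t: 20.3
ee_pos: [0.5203, 0.3519, 0.1983]
tcp_rot: [[-0.09, -0.996, -0.0], [-0.996, 0.09, -0.001], [0.001, 0.0, -1.0]]
wrist_force: [0.5, -0.8, -0.3]
grip_width: 0.0855
grasp_force: 0.0
```

```bash
python3 -c "
from h import *;st();T=wristT();np.save('w8.npy',T);img=manip.capture('wrist');cv2.imwrite('pics/w8.png',img)"
```

```text
t 20.3 pos [520.3 351.9 198.3] yaw_y -5.2 tilt [-0.01 -0.03] F [ 0.5 -0.8 -0.3] w 85.5 gf 0.0
```

View pics/w8.png

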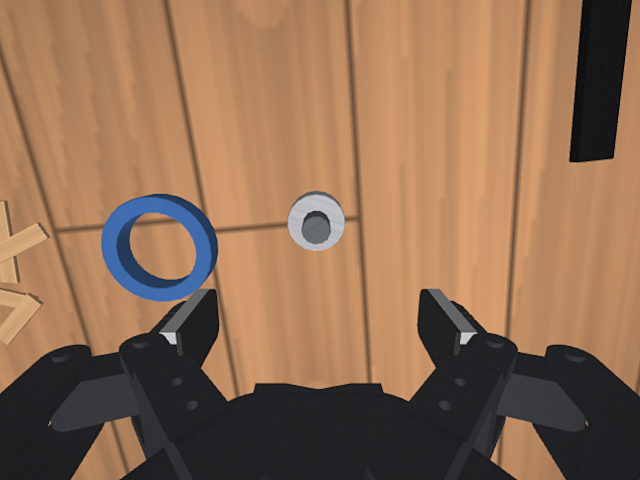

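The weight's knob top is at (316,229) and its base disc at (316,221). The tape roll at (160,247) is well clear of the fingers.

```bash
python3 -c "
from h import *;T=np.load('w8.npy');img=cv2.imread('pics/w8.png');m=manip.camera_model('wrist')
top(img,T,(316,230),.06,14)
k=cv2.inRange(img,np.array((135,135,135)),np.array((255,255,255)));k[:, :270]=0;k[:,370:]=0;k[:190]=0;k[255:]=0
P=np.array([onz(m,q,.03,T)[:2]*1000 for q in cv2.findNonZero(cv2.morphologyEx(k,cv2.MORPH_OPEN,np.ones((2,2))))[:,0]],np.float32);print('base',cv2.minEnclosingCircle(P),P.min(0),P.max(0))
print((onz(m,(160,247),.025,T)*1000).round())"
```

```text
(316, 230) rect c [522.  353.9] size [22.4 22.7] ang 84.8 centroid [521.7 354.3]
base ((520.5921630859375, 355.66802978515625), 27.70365333557129) [493.37924 328.43524] [547.85254 383.0685 ]
[678. 366.  25.]
```

Request:
arm_command([
  [0.7,3.1,-35,0,0,0,-1],
  [0,0,-35,0,0,0,-1],
  [0,0,-35,0,0,0,-1],
  [0,0,-35,0,0,0,-1],
  [0,0,-17,0,0,0,-1],
  [0,0,-6,0,0,0,-1],
  [0,0,0,0,0,0,-1],
  [0,0,0,0,0,0,-1],
])

```text
t: 21.02
ee_pos: [0.5222, 0.3549, 0.037]
tcp_rot: [[-0.091, -0.996, 0.002], [-0.996, 0.091, 0.001], [-0.001, -0.002, -1.0]]
wrist_force: [-0.4, -0.2, 1.4]
grip_width: 0.0854
grasp_force: 0.0
```

Request:
arm_command([
  [0,0,0,0,0,0,1],
  [0,0,0,0,0,0,1],
  [0,0,0,0,0,0,1],
  [0,0,0,0,0,0,1],
  [0,0,0,0,0,0,1],
  [0,0,0,0,0,0,1],
], grip_force=80)

```text
t: 21.52
ee_pos: [0.5219, 0.3553, 0.0366]
tcp_rot: [[-0.09, -0.996, 0.002], [-0.996, 0.09, 0.001], [-0.001, -0.002, -1.0]]
wrist_force: [2.5, 0.5, 2.6]
grip_width: 0.0234
grasp_force: 78.2
```

```bash
python3 -c "
from h import *;st()"
```

```text
t 21.52 pos [521.9 355.3  36.6] yaw_y -5.2 tilt [0.13 0.05] F [2.5 0.5 2.6] w 23.4 gf 78.2
```

Request:
arm_command([
  [0,0,10,0,0,0,1],
  [0,0,20,0,0,0,1],
  [0,0,20,0,0,0,1],
  [0,0,0,0,0,0,1],
  [0,0,0,0,0,0,1],
])

```text
t: 21.93
ee_pos: [0.5206, 0.3553, 0.0854]
tcp_rot: [[-0.091, -0.996, -0.001], [-0.996, 0.091, 0.001], [-0.001, 0.001, -1.0]]
wrist_force: [-0.9, -0.1, -7.9]
grip_width: 0.0235
grasp_force: 79.5
```

```bash
python3 -c "
from h import *;st();T=wristT();np.save('w9.npy',T);img=manip.capture('wrist');cv2.imwrite('pics/w9.png',img)"
```

```text
t 21.93 pos [520.6 355.3  85.4] yaw_y -5.2 tilt [-0.03  0.06] F [-0.9 -0.1 -7.9] w 23.5 gf 79.5
```

View pics/w9.png

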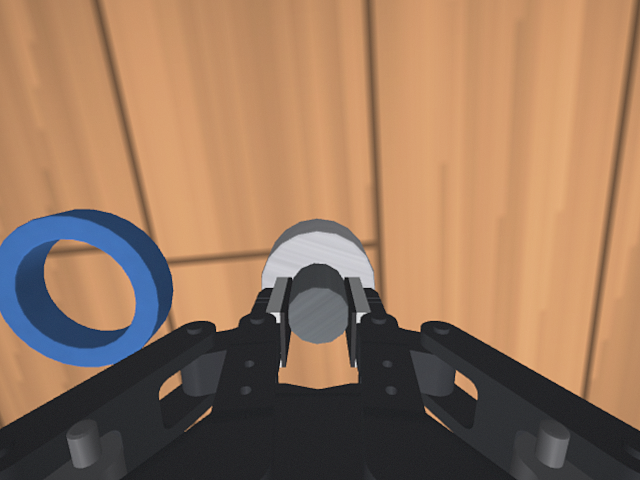

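Request:
arm_command([
  [0,0,32,0,0,0,1],
  [0,0,32,0,0,0,1],
  [0,0,32,0,0,0,1],
  [10.6,-34.5,0,0,0,0,1],
  [10.6,-34.5,0,0,0,0,1],
  [10.6,-34.5,0,0,0,0,1],
  [10.6,-34.5,0,0,0,0,1],
  [10.6,-34.5,0,0,0,0,1],
  [10.6,-34.5,0,0,0,0,1],
  [10.6,-34.5,0,0,0,0,1],
])

```text
t: 22.82
ee_pos: [0.5939, 0.1118, 0.1789]
tcp_rot: [[-0.091, -0.996, -0.005], [-0.996, 0.091, -0.001], [0.001, 0.005, -1.0]]
wrist_force: [0.1, 1.0, -6.4]
grip_width: 0.0238
grasp_force: 80.6
```

Request:
arm_command([
  [10.6,-34.5,0,0,0,0,1],
  [10.6,-34.5,0,0,0,0,1],
  [10.6,-34.5,0,0,0,0,1],
  [10.6,-34.5,0,0,0,0,1],
  [0,0,0,0,0,0,1],
  [0,0,0,0,0,0,1],
  [0,0,0,0,0,0,1],
])

```text
t: 23.4
ee_pos: [0.6365, -0.0245, 0.179]
tcp_rot: [[-0.092, -0.996, -0.005], [-0.996, 0.092, 0.001], [-0.0, 0.005, -1.0]]
wrist_force: [0.7, 0.0, -6.3]
grip_width: 0.0238
grasp_force: 80.5
```

```bash
python3 -c "
from h import *
o=st();T=wristT(o);np.save('w10.npy',T);img=manip.capture('wrist');cv2.imwrite('pics/w10.png',img);m=manip.camera_model('wrist')
# knob in tool frame (top 60-36.6=23.4 mm behind TCP)
i9=cv2.imread('pics/w9.png');T9=np.load('w9.npy');p=onz(m,(318,303),.0854+.0234,T9)*1000;print('knob (TCP was 520.6,355.3)',p.round(1))
k=cv2.inRange(cv2.cvtColor(img,cv2.COLOR_BGR2HSV),np.array((0,0,0)),np.array((180,255,60)));
for v in (60,100,140,180):
    u=np.where(k[v,200:440])[0]+200; 
    if len(u): print(v,u.min(),u.max(),(onz(m,(u.min(),v),.108,T)*1000).round(1),(onz(m,(u.max()+1,v),.108,T)*1000).round(1))
u=np.where(k[:200,318])[0];print('far end row',u.min(),(onz(m,(318,u.min()),.108,T)*1000).round(1))"
```

```text
t 23.4 pos [636.5 -24.5 179. ] yaw_y -5.3 tilt [-0.26  0.03] F [ 0.7  0.  -6.3] w 23.8 gf 80.5
knob (TCP was 520.6,355.3) [519.2 348.9 108.8]
100 276 356 [ 651.8 -120.1  108. ] [ 603.3 -115.7  108. ]
140 277 355 [654.  -97.2 108. ] [605.3 -92.7 108. ]
180 278 354 [656.4 -72.8 108. ] [607.5 -68.3 108. ]
far end row 63 [ 624.8 -137.9  108. ]
```

View pics/w10.png

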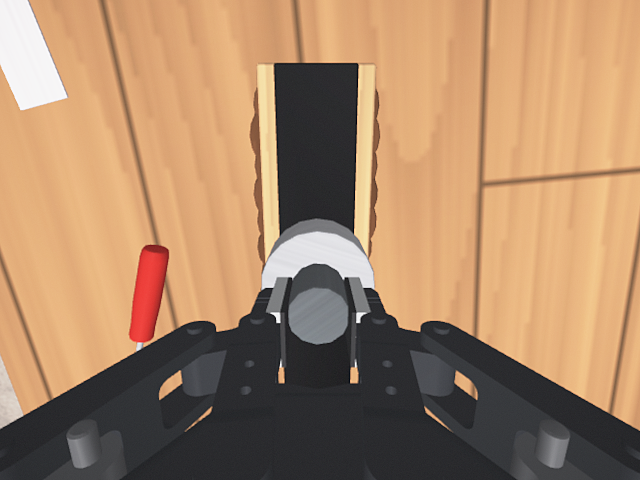

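```bash
python3 -c "
from h import *
img=cv2.imread('pics/w10.png');T=np.load('w10.npy');m=manip.camera_model('wrist');o=np.array([636.5,-24.5,179])
for nm,q,z in(('knobtop near edge',(318,344),.179+.0234),('base top far edge',(318,232),.179-.0066),('base bottom far edge',(318,219),.179-.0366)): print(nm,(onz(m,q,z,T)*1000-o).round(1))
print(img[210:350:4,318].mean(1).round())"
```

```text
knobtop near edge [ 0.4 11.9 23.4]
base top far edge [ -3.4 -27.8  -6.6]
base bottom far edge [ -3.6 -27.8 -36.6]
[ 42.  40.  68. 121. 122. 122. 229. 227. 223. 229. 231. 227. 227. 239.
  72.  73.  72.  74.  76.  76. 129. 134. 136. 130. 132. 132. 133. 134.
 133. 136. 137. 138. 137. 143.  35.]
```

Request:
arm_command([
  [0.2,0.2,-15,0,0,0,1],
  [0,0,-10,0,0,0,1],
  [0,0,-5,0,0,0,1],
  [0,0,-2,0,0,0,1],
  [0,0,0,0,0,0,1],
  [0,0,0,0,0,0,1],
])

```text
t: 23.95
ee_pos: [0.638, -0.0241, 0.15]
tcp_rot: [[-0.09, -0.996, 0.001], [-0.996, 0.09, -0.0], [0.0, -0.001, -1.0]]
wrist_force: [0.1, -0.2, -6.6]
grip_width: 0.0234
grasp_force: 80.8
```

```bash
python3 -c "
from h import *;st()"
```

```text
t 23.95 pos [638.  -24.1 150. ] yaw_y -5.2 tilt [ 0.03 -0.01] F [ 0.1 -0.2 -6.6] w 23.4 gf 80.8
```

Request:
arm_command([
  [-1.2,0,-2.5,0,0,0,1],
  [0,0,-1.5,0,0,0,1],
  [0,0,-0.7,0,0,0,1],
  [0,0,-0.3,0,0,0,1],
  [0,0,0,0,0,0,1],
  [0,0,0,0,0,0,1],
])

```text
t: 24.45
ee_pos: [0.6366, -0.0243, 0.1447]
tcp_rot: [[-0.091, -0.996, 0.0], [-0.996, 0.091, -0.0], [0.0, -0.0, -1.0]]
wrist_force: [-1.6, 1.4, -5.4]
grip_width: 0.0235
grasp_force: 80.8
```

```bash
python3 -c "
from h import *;st()"
```

```text
t 24.45 pos [636.6 -24.3 144.7] yaw_y -5.2 tilt [ 0. -0.] F [-1.6  1.4 -5.4] w 23.5 gf 80.8
```

Request:
arm_command([
  [0,0,-0.5,0,0,0,1],
  [0,0,0,0,0,0,1],
  [0,0,0,0,0,0,1],
])

```text
t: 24.7
ee_pos: [0.6367, -0.0244, 0.1447]
tcp_rot: [[-0.091, -0.996, 0.001], [-0.996, 0.091, -0.0], [0.0, -0.001, -1.0]]
wrist_force: [-1.2, 0.2, -1.9]
grip_width: 0.0236
grasp_force: 81.1
```

Request:
arm_command([
  [0,0,0,0,0,0,-1],
  [0,0,0,0,0,0,-1],
  [0,0,0,0,0,0,-1],
  [0,0,0,0,0,0,-1],
  [0,0,20,0,0,0,-1],
  [0,0,30,0,0,0,-1],
  [0,0,35,0,0,0,-1],
  [0,0,35,0,0,0,-1],
  [-25,0,0,0,0,0,-1],
  [-35,0,0,0,0,0,-1],
])

```text
t: 25.53
ee_pos: [0.5792, -0.024, 0.266]
tcp_rot: [[-0.091, -0.996, 0.006], [-0.996, 0.091, 0.001], [-0.001, -0.006, -1.0]]
wrist_force: [-1.1, 1.3, -1.5]
grip_width: 0.0854
grasp_force: 0.0
```

Request:
arm_command([
  [-35,0,0,0,0,0,-1],
  [-35,0,0,0,0,0,-1],
  [-35,0,0,0,0,0,-1],
  [-35,0,0,0,0,0,-1],
  [0,0,0,0,0,0,-1],
  [0,0,0,0,0,0,-1],
])

```text
t: 26.03
ee_pos: [0.4357, -0.0244, 0.2655]
tcp_rot: [[-0.09, -0.996, 0.003], [-0.996, 0.09, 0.001], [-0.001, -0.003, -1.0]]
wrist_force: [0.6, 0.1, 0.6]
grip_width: 0.0854
grasp_force: 0.0
```

```bash
python3 -c "
from h import *;st()
a=manip.capture('side')[120:320,220:480];b=manip.capture('scene')[200:400,130:390]
cv2.imwrite('pics/f.png',np.hstack([cv2.resize(x,None,fx=1.5,fy=1.5) for x in(a,b)]))"
```

```text
t 26.03 pos [435.7 -24.4 265.5] yaw_y -5.2 tilt [0.2  0.04] F [0.6 0.1 0.6] w 85.4 gf 0.0
```

View pics/f.png

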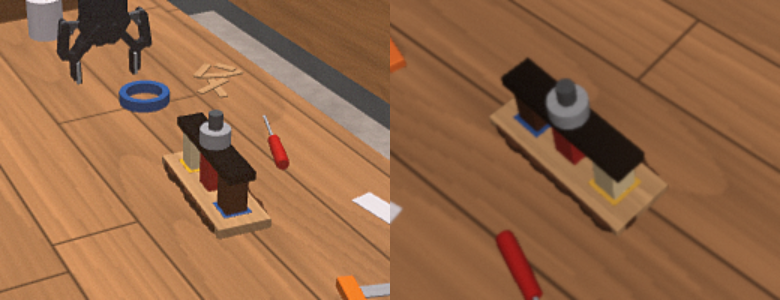

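Both views show the stand assembled: posts on their marks, prop in the middle, rail lined up with the slab, weight knob-up at the centre. Nothing else was moved.

```bash
python3 -c "
from station import manip;print(manip.close_job())"
```

```text
the job is handed in; nothing more can be done
None
```

The stand is assembled as asked and handed in after about 26 s of robot time. The last camera views showed everything in place, with the tape roll and square left alone; no verdict came back from the hand-in.

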